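Index a turned cup to the wide stud and clamp the ring

ROBOT

A 6-joint arm with a two-finger parallel gripper is mounted at the origin on the work surface. World frame = base frame: x ahead of the robot, y to its left, z up, the work surface at z = 0. Lengths are in m, angles in degrees, forces in N, time in s.
With the tool pointing down it reaches from about 0.25 to 0.725 m from the base axis. Payload 9.7 kg.
Tool frame: the origin (TCP) lies midway between the tips of the shut fingers; the grasp point (between the pads) lies bot.hold_point_z behind it (bot.hold_point_z is the distance from the TCP to the grasp point, in m); z points along the fingers, y is the line along which they close (so a half turn about z gives the same grasp; the last joint's range is limited). The gripper opens to 85 mm and grips with 20 to 120 N. Pads are 22 mm wide; open, the fingers measure 114 mm over their backs; the gripper's body (76 mm by 85 mm) begins 54 mm behind the grasp point. The pads swing forward as they close: fully open they stand 13 mm farther back than shut.
Start: joints at [64.687, 4.979, 10.078, 95.1, 0, 90], TCP at [0.235, 0.497, 0.231] pointing down, gripper open.
Joint ranges: [-179.16, 179.16], [-48.56, 103.87], [-65.8, 70.77], [-126.05, 130.52], [-82.76, 87.17], [-180, 180]. Speed limits (degrees/s): [127.2, 127.2, 147.25, 180, 180, 180].

INTERFACE

Orientations are given as [roll, pitch, yaw] about the fixed x, y, z axes, in that order (R = Rz(yaw) Ry(pitch) Rx(roll)).
In Python, from workcell import bot, camera, camera_model, ticket gives the robot as it stands.
- The arm moves only by the tool send_rows, never from a script. Its argument "targets" is text: rows parted by semicolons, each of 5 numbers parted by spaces: the shift along the tool's x, y, z in mm, then the turn about the tool's z in degrees, then the closure in counts, from 0 (fully open) to 255 (shut). A call has 1 to 20 rows; each row is the pose to reach, as a shift and turn from the pose commanded when the call began, along the tool's axes at that moment; what a row does not reach only later rows make up. A row lasts 1/8 s, in which the tool goes at most 62.5 mm and 10.7 degrees, less where a joint would pass 70% of its speed; a pose out of reach is approached as far as the arm can. A call with a gripper value outside its range is refused whole. The fingers move at their own pace and stop on an object; "newtons" is the grip in N (left out, the last holds). Time passes only in rows, so rows that repeat a pose let the fingers close. It gives the time, the measured TCP pose, the force, the opening and the grip force at its end, in the units of the state.
- bot.get_obs(): the state, without advancing time (a new reading comes with each control period).
- camera(name): name is "scene" or "top" or "wrist"; returns the picture (400x640x3 uint8, blue, green, red); there is no depth.
- camera_model(name): a dict with "K" (3x3 intrinsics, pixels), "pose" (4x4, takes a point from camera to world coordinates); the wrist camera has in their place "T_tool_cam" (4x4, takes a point from camera to tool coordinates, whose origin is the TCP and whose axes are the flange's). Camera axes: x right, y down, z forward; pixel columns grow to the right and rows downward; lengths in m; the calibration is good to about 2 mm. A picture is of the moment at which its call begins: read the wrist's pose just before it. camera_model takes no time and is no camera call.
- ticket.job_done(): hands the job in; it is judged then, once.
The state is a dict: "time": time; "q": joint angles; "qd": joint speeds; "joint_efforts": joint torques, N m; "ee_pos": TCP position; "tcp_rot": TCP orientation; "wrist_force": force on the tool from outside, world axes, zero at the start; "torque": the same for the moment, N m; "opening": finger opening in m; "grasp_force": force on a finger pad.
Only numpy, scipy, OpenCV 4.12 (cv2) and the standard library are available. Lean on these libraries where they do the work, as an engineer would, in place of code of your own. Each camera call takes 0.05 s, during which the arm holds its last target. There are 200 camera calls.

TASK

On the white indexing stand, push the ring's lever round by its upright black post until the pointer opposite it points squarely at the middle of the one wide brass stud. Then push the black clamp handle counter-clockwise all the way to its stop and leave both where they are, clear of everything. Only push, gently, with the fingers - do not pinch either lever, do not touch the wooden cup riding in the ring, and leave the other things on the bench where they are.

Things in the scene. Friction and masses are not known exactly. Their poses are not given: they have to be found in the camera images.
- stand: White round cast stand bolted to the bench: a disc of 116 mm radius (122 mm at the foot), top at 36 mm above the bench, four hold-down ears of 17 mm radius, 128 mm out on the diagonals, and a lug for the clamp on its +y side reaching 155 mm out. Origin: on the ring's axis, at bench level. Its x axis points to the middle of the arc of studs, z up.
- ring (a joint): Angle of the steel index ring (160 mm diameter, top 56 mm above the bench) about the stand's vertical axis, rad, counter-clockwise from above positive, range -0.95 to 0.95; 0 when the pointer is along the stand's x axis. It carries the pointer and, diametrically opposite, the lever. It turns stiffly (about 2 N at the post), has no spring and stays where it is left.
- post (a point): The lever's upright black finger post, on the rim of the ring opposite the pointer: a round post of 18 mm diameter standing 120 mm from the ring's axis on a flat lever arm (16 mm wide, top 53 mm above the bench). The post reaches from there to 106 mm above the bench; this point is on its centre line, 80 mm above the bench. It moves on a 120 mm radius about the stand's axis. Its x axis points horizontally from the post to the ring's axis and on to the pointer, z up.
- pointer (a point): Tip of the small dark tapered pointer on the ring's edge (in line with a narrow dark rib on the ring's top), 92 mm from the axis, 45 mm above the bench. Its x axis points radially outward, so what it points at has y = 0 in this frame; z up.
- stud_wide: The wide brass stud, 20 mm across, 5 mm high, fixed on the stand's top 103 mm from the ring's axis, in one of four places (0.45 or 0.75 rad either side of the stand's x axis). The other three places have narrow brass studs, 8 mm across. Origin: centre of its underside.
- clamp (a joint): Angle of the clamp handle about its vertical pivot, rad: 0 fully loose, 1.22 fully clamped, against its stop. Growing values turn counter-clockwise seen from above. Stiff (about 2 N at the handle), no spring; it stays where it is left. It does not itself brake or move the ring.
- clamp_handle (a point): Point on the axis of the clamp's black handle, 55 mm from the pivot, 75 mm above the bench. The handle is a round bar of 14 mm diameter that rises gently outward from the pivot (68 mm above the bench at 25 mm out, 78 mm at its end, 75 mm out with the round tip). Beneath this point there is nothing but bench. Its x axis points horizontally outward from pivot to handle end, z up.
- clamp_pivot (a point): On the clamp's vertical pivot axis, 75 mm above the bench (the dark hub of 26 mm diameter ends at 60 mm, its pin at 65 mm), on the lug 132 mm out along the stand's y axis. At clamp angle 0 the handle lies 1.047 rad counter-clockwise of the stand's x axis; fully clamped it lies 2.267 rad.
- cup: Turned pale wooden cup, 67 mm across, 78 mm high, standing loose in the ring's collar (inner diameter 72 mm, 16 mm high) at the ring's centre; its rim is 134 mm above the bench. Origin: centre of its underside. It rides round with the ring and is not to be touched.
- tin: Bystander: flat aluminium wax tin, 68 mm across, 34 mm high, origin at the centre of its underside, on the bench.
- glue: Bystander: white glue bottle with an orange cap, 52 mm across, 150 mm high, origin at the centre of its underside, on the bench.
- sanding_block: Bystander: cork sanding block, 100 x 60 x 28 mm, origin at the centre of its underside, on the bench.
- chuck_key: Bystander: steel T-shaped chuck key lying flat, about 110 x 80 mm, 12 mm thick, origin at the centre of its underside, on the bench.
- gouge: Bystander: turning gouge with a wooden handle lying flat, about 390 mm long, 33 mm thick, origin near the ferrule.
- goblet: Bystander: small turned wooden goblet, 60 mm across, 105 mm high, origin at the centre of its underside, on the bench.
- blank: Bystander: dark wooden cylinder standing on end, 70 mm across, 75 mm high, origin at the centre of its underside, on the bench.

How it is judged (in metres and radians):
On the way, in this order (a step that is already met when the one before it is completed fails the run):
1. the pointer is set to the wide stud and the ring is at rest, the clamp still loose (y of stud_wide in the frame of pointer between -0.0045 and 0.0045 m and velocity of joint ring between -0.03 and 0.03 rad/s and value of joint clamp below 0.6 rad), for 0.3 s.
2. the clamp handle is pushed to its stop (value of joint clamp above 1.12 rad), for 0.2 s.
At the end, for the whole second after the job is handed in: the pointer points within 4.5 mm (sideways) of the wide stud's centre, the clamp handle is within 0.1 rad of its stop (beyond 1.12 rad), both at rest, and the cup stands upright on the ring (y of stud_wide in the frame of pointer between -0.0045 and 0.0045 m and x of stud_wide in the frame of pointer above 0 m and value of joint clamp above 1.12 rad and velocity of joint ring between -0.03 and 0.03 rad/s and velocity of joint clamp between -0.03 and 0.03 rad/s and z of cup in the frame of stand below 0.062 m and angle between cup's own z axis and vertical below 0.1 rad); the robot touches nothing.
It fails at once if the wooden cup is touched (contact force between any of the fingers, the arm and cup above 0.5 N).
It fails at once if the wooden cup is lifted or tipped (z of cup in the frame of stand above 0.066 m or angle between cup's own z axis and vertical above 0.2 rad).
It fails at once if the ring's lever is pinched or forced (over 35 N) (contact force between the fingers and ring above 35 N).
It fails at once if the clamp handle is pinched or forced (over 35 N) (contact force between the fingers and clamp above 35 N).
It fails at once if another thing on the bench is moved by more than 20 mm (distance of any of tin, glue, sanding_block, chuck_key, gouge, goblet, blank from where it was at the start of the episode above 0.02 m).
It also fails if it takes over 61 s, if anything falls off the work surface, if the arm or the gripper's body presses on something with over 40 N, if the wrist force passes 120 N, or if a joint passes its speed limit or range.

## Working session

There is one attempt and no reset: what is moved stays moved. The work goes in short steps, Python scripts to look and compute and a tool call to move; the robot and the scene stay as the last step left them, time stands still between calls to the robot, and variables do not carry over. Pictures are saved under pics/ and viewed, at most 14 in all, crops included, and the job is handed in when it is done.

Besides the shell and the picture viewer there is one more tool, called after "Emit:" by a JSON object that holds its "fn" and its "kwargs". send_rows: Moves the arm, as the interface text tells. Its arguments: {"type":"object","properties":{"targets":{"type":"string"},"newtons":{"type":"number"}},"required":["targets"]}

```bash
mkdir -p pics
python3 - <<'E'
from workcell import bot,camera,camera_model
import cv2,numpy as np
o=bot.get_obs();print(o,bot.hold_point_z)
for n in("scene","top"):
    cv2.imwrite(f"pics/{n}0.png",camera(n));m=camera_model(n);print(n,np.round(m["K"],1).tolist(),np.round(m["pose"],4).tolist())
print(camera_model("wrist"))
E
```

```text
{'time': 0.0, 'q': array([6.46867822e+01, 5.01123160e+00, 1.00330368e+01, 9.51000360e+01,
       2.02077821e-03, 9.00002124e+01]), 'qd': array([-0.028768  ,  0.04854104,  0.04591538, -0.07780552,  0.00770659,
        0.08802534]), 'joint_efforts': array([ 3.21927128e-04, -5.20387459e+01,  4.64804971e+01,  1.63634797e-02,
        8.87413398e-05, -1.70074480e-05]), 'ee_pos': array([0.23504921, 0.49697721, 0.23056912]), 'tcp_rot': array([-1.79921769e+02, -2.02048638e-03,  1.54686567e+02]), 'wrist_force': array([-0.30909786,  0.45235833,  0.23830209]), 'torque': array([ 0.02882465, -0.00174838, -0.025187  ]), 'grasp_force': 0.0, 'opening': 0.08585151992292195} 0.0187
scene [[380.3, 0.0, 324.0], [0.0, 380.3, 200.5], [0.0, 0.0, 1.0]] [[-0.589, 0.5779, -0.5649, 1.1787], [0.8081, 0.4211, -0.4119, 0.4596], [-0.0001, -0.6991, -0.715, 0.8763], [0.0, 0.0, 0.0, 1.0]]
top [[411.6, 0.0, 316.3], [0.0, 411.6, 206.6], [0.0, 0.0, 1.0]] [[0.0251, -0.9892, 0.1443, 0.3764], [-0.9996, -0.0262, -0.0055, 0.0015], [0.0092, -0.1441, -0.9895, 1.441], [0.0, 0.0, 0.0, 1.0]]
{'K': array([[325.53619425,   0.        , 320.9627205 ],
       [  0.        , 325.53619425, 197.83114967],
       [  0.        ,   0.        ,   1.        ]]), 'T_tool_cam': array([[ 1.38042942e-03, -9.48629910e-01, -3.16384875e-01,
         8.13302342e-02],
       [ 9.99998392e-01,  1.67177755e-03, -6.49433671e-04,
         3.80314033e-04],
       [ 1.14499734e-03, -3.16383470e-01,  9.48630692e-01,
        -1.41747261e-01],
       [ 0.00000000e+00,  0.00000000e+00,  0.00000000e+00,
         1.00000000e+00]])}
```

View pics/top0.png

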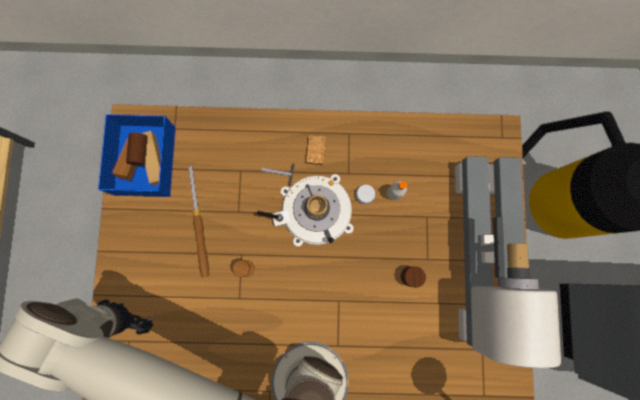

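View pics/scene0.png

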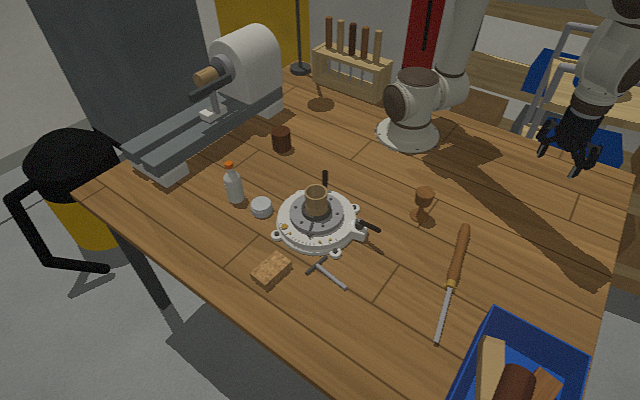

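The top view shows the stand at about (316,209), with the post near (328,236) and the clamp handle at about (266,215). The scene view shows it at about (316,220). I'll enlarge both.

```bash
cat > h.py <<'E'
import numpy as np
from workcell import camera_model,bot
from scipy.spatial.transform import Rotation as R
def model(n):
    m=camera_model(n);K=np.array(m["K"])
    if n!="wrist": return K,np.array(m["pose"])
    o=bot.get_obs();T=np.eye(4);T[:3,:3]=R.from_euler("xyz",o["tcp_rot"],degrees=True).as_matrix();T[:3,3]=o["ee_pos"]
    return K,T@np.array(m["T_tool_cam"])
def ray(M,p,z):
    K,T=M;d=T[:3,:3]@np.linalg.solve(K,[p[0],p[1],1.]);c=T[:3,3];return c+d*(z-c[2])/d[2]
def proj(M,P):
    K,T=M;q=K@(T[:3,:3].T@(np.array(P)-T[:3,3]));return q[:2]/q[2]
E
python3 - <<'E'
import cv2,numpy as np
from h import *
a=cv2.imread("pics/top0.png")[165:255,245:365];b=cv2.imread("pics/scene0.png")[160:265,255:395]
a=cv2.resize(a,None,fx=5,fy=5,interpolation=cv2.INTER_CUBIC);cv2.imwrite("pics/c1.png",a)
cv2.imwrite("pics/c2.png",cv2.resize(b,None,fx=5.5,fy=5.5,interpolation=cv2.INTER_CUBIC))
M=model("top");im=cv2.imread("pics/top0.png")
hsv=cv2.cvtColor(im,cv2.COLOR_BGR2HSV);w=((hsv[...,1]<40)&(hsv[...,2]>150)).astype(np.uint8);w[:160]=0;w[255:]=0;w[:,:250]=0;w[:,356:]=0
c=max(cv2.findContours(w,0,2)[0],key=cv2.contourArea);(p,r)=cv2.minEnclosingCircle(c);print(p,r,ray(M,p,.036))
for q in [(316,209),(298,241),(285,190),(334,179),(350,228),(328,236),(266,215)]:print(q,ray(M,q,.036).round(3))
E
```

```text
(314.177490234375, 210.854248046875) 41.97329330444336 [0.56639817 0.00069744 0.036     ]
(316, 209) [ 0.573 -0.005  0.036]
(298, 241) [0.461 0.053 0.036]
(285, 190) [0.637 0.104 0.036]
(334, 179) [ 0.68  -0.065  0.036]
(350, 228) [ 0.51  -0.124  0.036]
(328, 236) [ 0.481 -0.049  0.036]
(266, 215) [0.548 0.166 0.036]
```

View pics/c1.png

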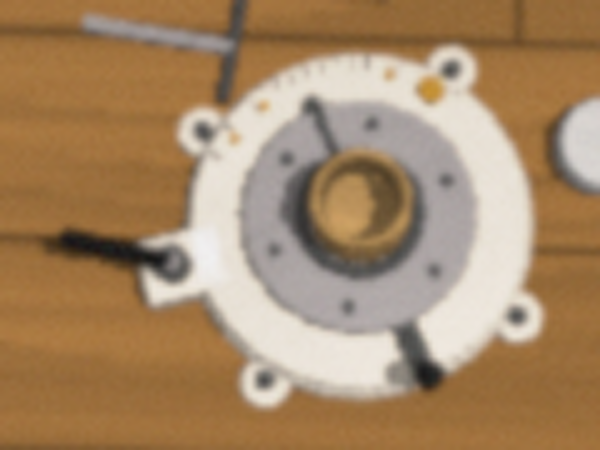

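View pics/c2.png

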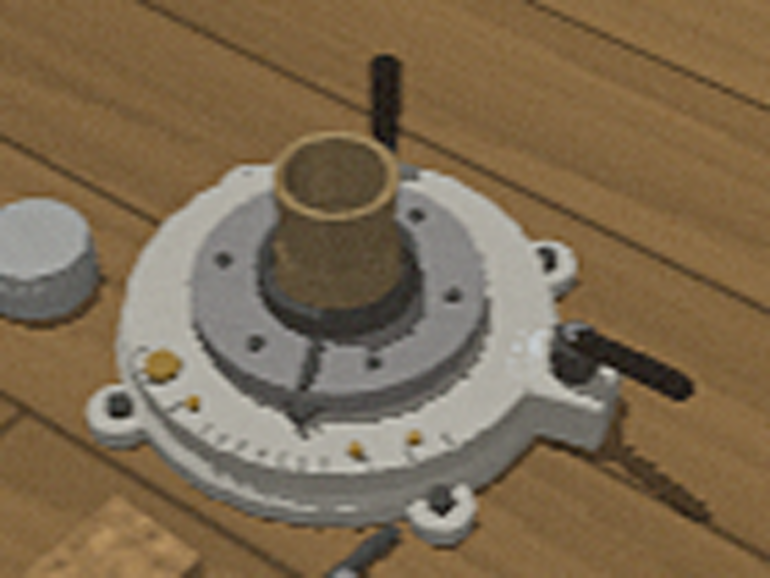

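Viewing the crops: the wide stud is at crop (431,91), on the far right of the arc (stand −0.75). The narrow studs are at (390,75), (262,106) and (233,139). The pointer is at (312,103), the post at (428,375), and the clamp handle runs from (175,262) to (65,240). The ring must turn clockwise, so the post goes towards +y.

```bash
cat >> h.py <<'E'
def fit(S,sid):  # 4 studs in order of angle [.75,.45,-.45,-.75] + radius 103 -> centre, yaw
    from scipy.optimize import least_squares
    f=lambda v:np.ravel([[v[0]+.103*np.cos(v[2]+a)-s[0],v[1]+.103*np.sin(v[2]+a)-s[1]] for a,s in zip(sid,S)])
    r=least_squares(f,[np.mean([s[0] for s in S])-.09,np.mean([s[1] for s in S]),0.]);return r.x,np.abs(r.fun).max()
def shift(P,o=None):
    o=o or bot.get_obs();Rm=R.from_euler("xyz",o["tcp_rot"],degrees=True).as_matrix()
    return (1000*Rm.T@(np.array(P)-o["ee_pos"])).round(0)
E
python3 - <<'E'
from h import *
M=model("top");px=lambda q:((q[0]+.5)/5-.5+245,(q[1]+.5)/5-.5+165)
S=[ray(M,px(q),.039) for q in [(233,139),(262,106),(390,75),(431,91)]]
v,e=fit(S,[.75,.45,-.45,-.75]);print(v,e)
c=v[:2]
E=[ray(M,px(q),.02)[:2] for q in [(450,68),(203,131),(265,382),(517,317)]]
print("ears",np.mean(E,0),[np.linalg.norm(x-c).round(3) for x in E],[(np.arctan2(*(x-c)[::-1])-v[2]).round(3) for x in E])
for n,q,z in[("ptr",(312,103),.045),("post",(430,377),.106),("pivot",(174,263),.063),("htip",(62,241),.078)]:
    P=ray(M,px(q),z);d=P[:2]-c;print(n,P.round(4),np.linalg.norm(d).round(4),(np.arctan2(d[1],d[0])-v[2]).round(3))
for n,q,z in [("glue",(399,187),.15),("goblet",(241,268),.1),("tin",(366,194),.03)]:print(n,ray(M,q,z).round(3))
# viewpoint: camera above stand at height
print(shift([.53,.03,.30]),shift([.53,0.03,.23]))
E
```

```text
[ 0.57457076 -0.00630374  0.26884716] 0.0009672963847796173
ears [ 0.57435185 -0.00678689] [np.float64(0.128), np.float64(0.127), np.float64(0.128), np.float64(0.128)] [np.float64(-0.774), np.float64(0.789), np.float64(2.373), np.float64(-2.352)]
ptr [0.6539 0.0278 0.045 ] 0.0863 0.137
post [ 0.4631 -0.0549  0.106 ] 0.1216 -2.999
pivot [0.5381 0.1172 0.063 ] 0.1288 1.589
htip [0.5491 0.1912 0.078 ] 0.1991 1.43
glue [ 0.635 -0.268  0.15 ]
goblet [0.366 0.231 0.1  ]
tin [ 0.631 -0.178  0.03 ]
[-466. -296.  -69.] [-466. -296.    1.]
```

Run:
```python
from h import *
print(bot.get_obs()["time"]);print(shift([.478,-.088,.23]))
```

```text
0.1
[-470. -425.    1.]
```

Emit:
{"fn": "send_rows", "kwargs": {"targets": "-20 -18 0 3 255; -55 -50 0 8 255; -90 -82 0 13 255; -130 -118 0 19 255; -170 -154 0 25 255; -210 -190 0 31 255; -250 -226 0 37 255; -290 -262 0 43 255; -330 -298 0 49 255; -370 -335 0 55 255; -410 -371 0 60 255; -440 -398 0 64.7 255; -460 -416 0 64.7 255; -470 -425 0 64.7 255; -470 -425 0 64.7 255; -470 -425 0 64.7 255"}}

```text
time: 2.1
ee_pos: [0.4781, -0.0872, 0.2313]
tcp_rot: [-180.0, -0.0, 90.0]
wrist_force: [-0.4, 0.4, 0.4]
opening: -0.0002
grasp_force: 0.0
```

Emit:
{"fn": "send_rows", "kwargs": {"targets": "0 0 30 0 255; 0 0 70 0 255; 0 0 110 0 255; 0 0 140 0 255; 0 0 156 0 255; 0 -5 156 0 255; 0 -13 156 0 255; 6 -13 156 0 255; 10 -14 156 0 255; 14 -15 156 0 255; 18 -16 156 0 255; 18 -16 156 0 255"}}

```text
time: 3.6
ee_pos: [0.4623, -0.0696, 0.0752]
tcp_rot: [180.0, -0.0, 90.0]
wrist_force: [0.2, 0.2, -1.0]
opening: -0.0001
grasp_force: 0.1
```

Run:
```python
from h import *
from workcell import camera
import cv2
o=bot.get_obs();print(o["ee_pos"],o["wrist_force"]);im=camera("wrist");cv2.imwrite("pics/w1.png",im)
```

```text
[ 0.46231198 -0.06956307  0.07521045] [ 0.18495926  0.20939363 -1.04806797]
```

View pics/w1.png

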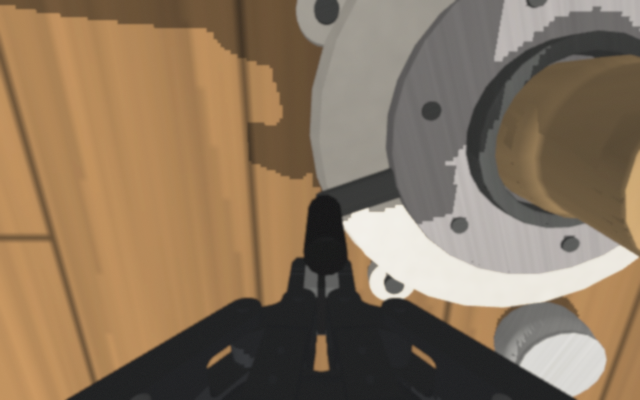

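The view shows the shut fingertips at about (322,265), directly behind the post at (325,225), in line with it and ready to push. I'll push along the arc.

Emit:
{"fn": "send_rows", "kwargs": {"targets": "5 -2 0 0 255; 10 -3 0 0 255; 15 -4 0 0 255; 20 -5 0 0 255; 25 -6 0 0 255; 30 -7 0 0 255; 35 -7 0 0 255; 40 -7 0 0 255; 45 -7 0 0 255; 50 -7 0 0 255; 55 -7 0 0 255; 60 -6 0 0 255; 65 -5 0 0 255; 70 -3 0 0 255; 75 -2 0 0 255; 80 -1 0 0 255; 85 1 0 0 255; 88 2 0 0 255; 88 2 0 0 255; 88 2 0 0 255"}}

```text
time: 6.15
ee_pos: [0.4645, 0.0182, 0.0754]
tcp_rot: [180.0, -0.0, 90.0]
wrist_force: [0.4, 0.6, -0.3]
opening: -0.0
grasp_force: 0.0
```

Run:
```python
from h import *
from workcell import camera
import cv2
o=bot.get_obs();print(o["ee_pos"],o["wrist_force"]);cv2.imwrite("pics/w2.png",camera("wrist"))
a=camera("top");b=camera("scene");cv2.imwrite("pics/top2.png",a);cv2.imwrite("pics/scene2.png",b)
a=cv2.resize(a[165:255,270:365],None,fx=4.2,fy=4.2,interpolation=cv2.INTER_CUBIC)
b=cv2.resize(b[190:270,265:345],None,fx=4.725,fy=4.725,interpolation=cv2.INTER_CUBIC);print(a.shape,b.shape)
h=min(a.shape[0],b.shape[0]);cv2.imwrite("pics/c3.png",cv2.hconcat([a[:h],b[:h]]))
```

```text
[0.46452423 0.01817159 0.07541227] [ 0.44675914  0.60266849 -0.31664196]
(378, 399, 3) (378, 378, 3)
```

View pics/c3.png

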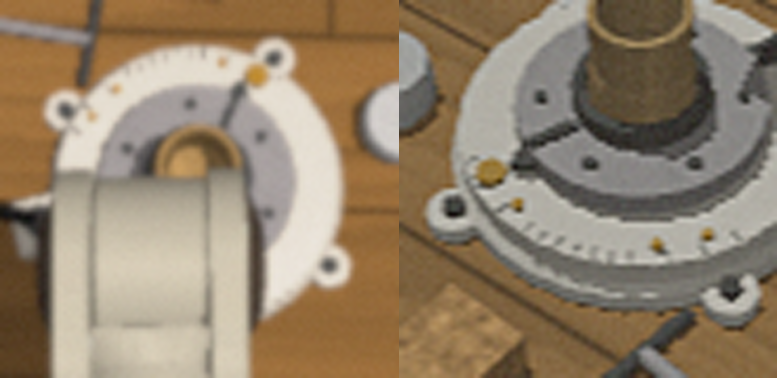

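In the composite, the pointer tip (left panel about (239,88), right panel about (513,160)) is close to the wide stud (left (257,75), right (491,171)). I'll measure the angle left to go.

Run:
```python
from h import *
import cv2
c=np.array([.5745,-.0065])
ang=lambda P:np.arctan2(P[1]-c[1],P[0]-c[0])
def rep(n,stud,pts,roi):
    M=model(n);S=ray(M,stud,.041);print(n,"stud",S.round(4),np.linalg.norm(S[:2]-c).round(4),ang(S).round(3))
    for z,q in pts:
        P=ray(M,q,z);print("  ",P.round(4),np.linalg.norm(P[:2]-c).round(4),ang(P).round(3))
t=lambda q:((q[0]+.5)/4.2-.5+270,(q[1]+.5)/4.2-.5+165)
s=lambda q:((q[0]-399+.5)/4.725-.5+265,(q[1]+.5)/4.725-.5+190)
rep("top",t((257,75)),[(.045,t((240,87))),(.056,t((226,124)))],0)
rep("scene",s((491,171)),[(.045,s((513,160))),(.056,s((578,127)))],0)
# wrist: predicted pixel of the stud at -.75
M=model("wrist");print(proj(M,[c[0]+.103*np.cos(-.481),c[1]+.103*np.sin(-.481),.041]),proj(M,[.4645,.049,.106]))
w=cv2.imread("pics/w2.png");h=cv2.cvtColor(w,cv2.COLOR_BGR2HSV)
```

```text
top stud [ 0.6665 -0.0544  0.041 ] 0.1037 -0.48
   [ 0.6553 -0.0405  0.045 ] 0.0876 -0.398
   [ 0.6221 -0.0294  0.056 ] 0.0528 -0.448
scene stud [ 0.669  -0.0545  0.041 ] 0.106 -0.47
   [ 0.6568 -0.0469  0.045 ] 0.0916 -0.456
   [ 0.6196 -0.0251  0.056 ] 0.0488 -0.391
[624.21643135 334.01614081] [320.40423277 232.28879461]
```

View pics/w2.png

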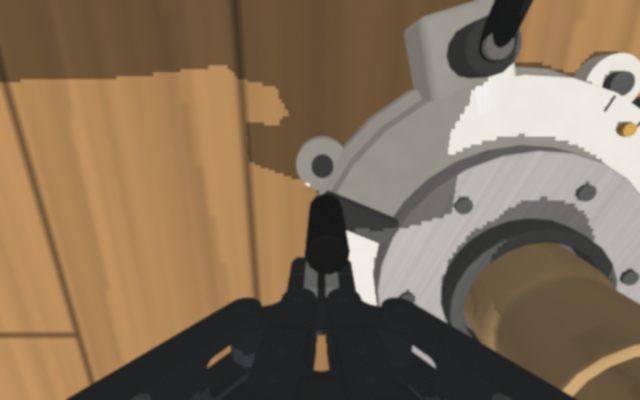

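The post top is at about (325,205), against the fingertip at about (326,255). The pointer is still about 0.05 rad short, so I'll push 5 mm more, back off, rise and look from above.

Emit:
{"fn": "send_rows", "kwargs": {"targets": "2 1 0 0 255; 4 2 0 0 255; 5 2 0 0 255; 5 2 0 0 255; 5 2 0 0 255; -5 2 0 0 255; -12 2 -10 0 255; -12 2 -60 0 255; -12 2 -110 0 255; -12 2 -155 0 255; -40 40 -155 0 255; -75 85 -155 0 255; -99 115 -155 0 255; -99 115 -155 0 255; -99 115 -155 0 255"}}

```text
time: 8.18
ee_pos: [0.579, -0.0812, 0.2306]
tcp_rot: [-180.0, -0.0, 90.0]
wrist_force: [-0.1, 0.3, -1.0]
opening: -0.0003
grasp_force: 0.0
```

Run:
```python
from h import *
from workcell import camera
import cv2
M=model("wrist");im=camera("wrist");cv2.imwrite("pics/w3.png",im)
p=proj(M,[.6658,-.0542,.04]);print(p,bot.get_obs()["ee_pos"])
x,y=(int(max(0,p[0]-80)),int(max(0,p[1]-60)));print(x,y)
cv2.imwrite("pics/c4.png",cv2.resize(im[y:y+120,x:x+160],None,fx=5,fy=5,interpolation=cv2.INTER_CUBIC))
```

```text
[405.97444583 145.42131075] [ 0.57881815 -0.08087368  0.230871  ]
325 85
```

View pics/c4.png

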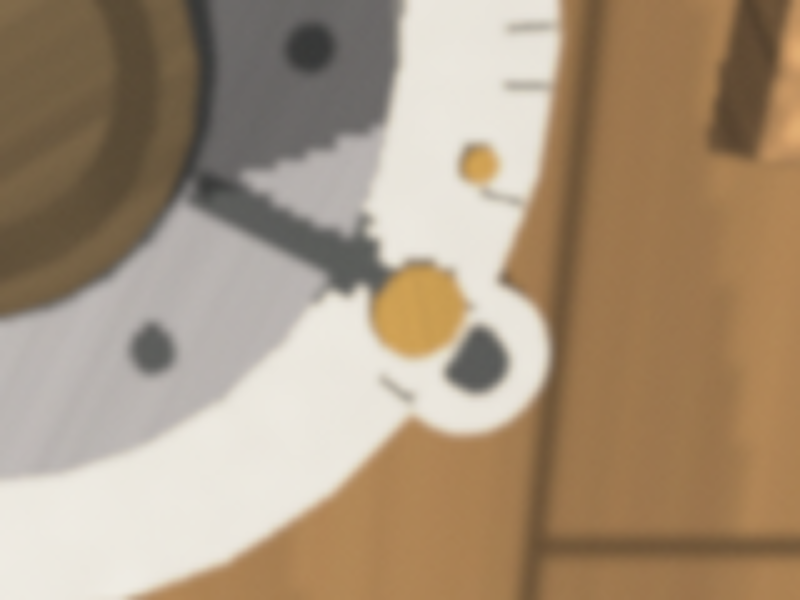

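The crop shows the rib running from about (210,190) to the pointer tip at about (378,277), and the wide stud's centre at (419,310). The pointer looks a little short; I'll compute by how much.

Run:
```python
from h import *
import cv2
M=model("wrist");c=np.array([.5745,-.0065])
u=lambda q:((q[0]+.5)/5-.5+325,(q[1]+.5)/5-.5+85)
pt=lambda q,z:ray(M,u(q),z)
S=pt((419,310),.041);N=pt((479,164),.041)
for n,P in [("stud",S),("nar",N),("tip",pt((380,278),.045)),("tip2",pt((374,272),.045)),("ribin",pt((215,187),.057)),("ribout",pt((340,258),.057))]:
    d=P[:2]-c;print(n,P.round(4),np.linalg.norm(d).round(4),np.arctan2(d[1],d[0]).round(3))
# centre from the two studs (chord known .3 rad)
a=np.arctan2(*(N-S)[:2][::-1]);b=a-np.pi/2-.15 # angle of S
c2=S[:2]-.103*np.array([np.cos(b),np.sin(b)]);print("chord",np.linalg.norm((N-S)[:2]),2*.103*np.sin(.15),c2,b)
```

```text
stud [ 0.6681 -0.0549  0.041 ] 0.1054 -0.477
nar [ 0.6775 -0.0259  0.041 ] 0.1048 -0.186
tip [ 0.6587 -0.0478  0.045 ] 0.0938 -0.456
tip2 [ 0.6574 -0.0467  0.045 ] 0.0921 -0.451
ribin [ 0.6231 -0.0289  0.057 ] 0.0536 -0.432
ribout [ 0.6478 -0.0422  0.057 ] 0.0815 -0.454
chord 0.03051162954583016 0.030784255289561437 [ 0.57598164 -0.00893531] -0.46296582346090787
```

About 0.025 rad remains, inside tolerance, but a 2.5 mm nudge will centre it better.

Emit:
{"fn": "send_rows", "kwargs": {"targets": "20 -30 0 0 255; 55 -70 0 0 255; 80 -100 0 0 255; 87 -113 0 0 255; 87 -113 40 0 255; 87 -113 85 0 255; 87 -113 130 0 255; 87 -113 155 0 255; 93 -113 155 0 255; 99 -113 155 0 255; 103 -113 155 0 255; 105 -112 155 0 255; 106.5 -112 155 0 255; 106.5 -112 155 0 255; 106.5 -112 155 0 255; 97 -112 155 0 255; 87 -112 140 0 255; 87 -112 90 0 255; 87 -112 40 0 255; 87 -112 0 0 255"}}

```text
time: 10.72
ee_pos: [0.4673, 0.0054, 0.2335]
tcp_rot: [179.9, -0.0, 90.0]
wrist_force: [1.0, -0.8, -0.3]
opening: 0.0002
grasp_force: 0.0
```

Emit:
{"fn": "send_rows", "kwargs": {"targets": "-30 40 0 0 255; -65 85 0 0 255; -87 112 0 0 255; -87 112 0 0 255; -87 112 0 0 255"}}

```text
time: 11.35
ee_pos: [0.5788, -0.0813, 0.2308]
tcp_rot: [-180.0, -0.0, 90.0]
wrist_force: [-0.4, 1.2, -0.5]
opening: -0.0004
grasp_force: 0.0
```

Run:
```python
from h import *
from workcell import camera
import cv2
M=model("wrist");im=camera("wrist");print(bot.get_obs()["ee_pos"])
cv2.imwrite("pics/c5.png",cv2.resize(im[85:205,325:485],None,fx=5,fy=5,interpolation=cv2.INTER_CUBIC))
```

```text
[ 0.57873198 -0.08089895  0.23100675]
```

View pics/c5.png

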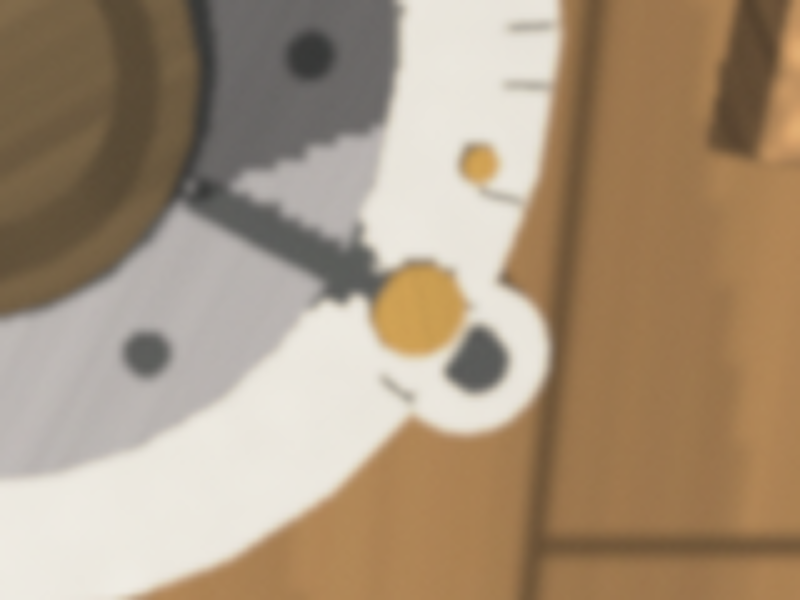

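In the crop the rib and pointer now run from (200,195) to (372,288), in line with the stud's centre (419,309), so the ring is set. On to the clamp: I'll approach the handle on its clockwise (+x) side.

Emit:
{"fn": "send_rows", "kwargs": {"targets": "10 1 0 5 255; 35 3 0 15 255; 65 6 0 25 255; 95 9 0 35 255; 125 12 0 45 255; 155 15 0 55 255; 185 18 0 65 255; 215 20 0 75 255; 240 21 0 84 255; 247 21 0 90 255; 247 21 0 90 255; 247 21 40 90 255; 247 21 80 90 255; 247 21 120 90 255; 247 21 150 90 255; 247 21 169 90 255; 247 21 169 90 255; 247 21 169 90 255"}}

```text
time: 13.65
ee_pos: [0.6093, 0.0765, 0.0637]
tcp_rot: [-177.4, 0.1, 6.0]
wrist_force: [0.6, 0.0, 0.3]
opening: -0.0001
grasp_force: 0.0
```

Run:
```python
from h import *
from workcell import camera
import cv2
o=bot.get_obs();print(o["ee_pos"],o["tcp_rot"],o["wrist_force"],o["q"].round(0))
cv2.imwrite("pics/w6.png",camera("wrist"))
c=np.array([.5394,.1207])
for f in [1.4,1.6,1.8,2.0,2.2,2.4,2.536]:
    P=c+.058*np.array([np.cos(f),np.sin(f)])+.020*np.array([np.sin(f),-np.cos(f)]);d=1000*(P-o["ee_pos"][:2]);print(f,d[0].round(),(-d[1]).round(),np.degrees(f-np.pi/2).round())
```

```text
[0.60925062 0.07645004 0.06369685] [-1.77409853e+02  1.19790999e-01  6.00722956e+00] [0.56970252 0.00575406 0.31838789] [  6.  14.   2.  78.   3. 180.]
1.4 -40.0 -98.0 -10.0
1.6 -52.0 -103.0 2.0
1.8 -64.0 -105.0 13.0
2.0 -76.0 -105.0 25.0
2.2 -88.0 -103.0 36.0
2.4 -99.0 -98.0 48.0
2.536 -106.0 -94.0 55.0
```

View pics/w6.png

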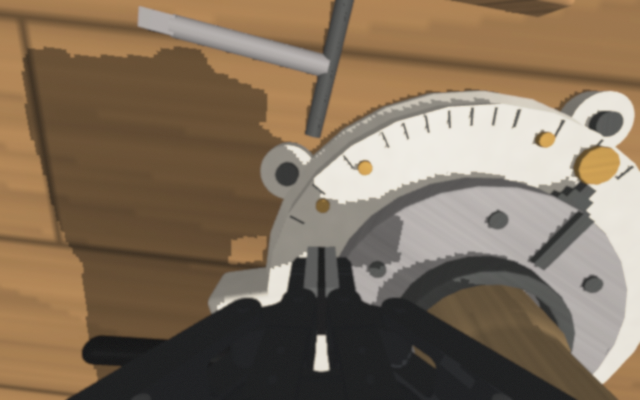

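The view and state show that the wrist reached its joint limit (q6 = 180), so the arm stopped short over the ring's edge, touching nothing. I'll rise straight up and turn the tool back; pushing with the finger's side at a yaw of 90 avoids the limit.

Emit:
{"fn": "send_rows", "kwargs": {"targets": "0 0 -30 0 255; 0 0 -80 0 255; 0 0 -130 0 255; 0 0 -165 0 255; 0 0 -165 0 255"}}

```text
time: 14.32
ee_pos: [0.6119, 0.0687, 0.233]
tcp_rot: [-177.4, -0.3, 6.0]
wrist_force: [-0.1, 0.2, 0.3]
opening: -0.0002
grasp_force: 0.0
```

Emit:
{"fn": "send_rows", "kwargs": {"targets": "0 0 0 -8 255; 0 0 0 -18 255; 0 0 0 -28 255; 0 0 0 -38 255; 0 0 0 -48 255; 0 0 0 -58 255; 0 0 0 -68 255; 0 0 0 -78 255; 0 0 0 -84 255; 0 0 0 -84 255; 0 0 0 -84 255"}}

```text
time: 15.7
ee_pos: [0.6105, 0.0685, 0.2281]
tcp_rot: [-179.6, -2.6, 89.8]
wrist_force: [-0.2, 0.1, 0.6]
opening: -0.0002
grasp_force: 0.0
```

Run:
```python
from h import *
o=bot.get_obs();print(o["q"].round(1),o["ee_pos"],o["tcp_rot"],shift([.602,.166,.231]),shift([.602,.166,.063]))
```

```text
[ 5.2 14.2 20.2 96.2  2.6 95.4] [0.61054759 0.06853988 0.22808366] [-179.5812239    -2.55859001   89.80803643] [97. -9.  2.] [ 90.  -8. 169.]
```

Emit:
{"fn": "send_rows", "kwargs": {"targets": "25 -2 0 0 255; 60 -6 1 0 255; 90 -9 2 0 255; 97 -9 2 0 255; 97 -9 2 0 255; 95 -9 42 0 255; 94 -9 82 0 255; 92 -9 122 0 255; 91 -8 152 0 255; 90 -8 169 0 255; 90 -8 169 0 255; 90 -8 169 0 255"}}

```text
time: 17.2
ee_pos: [0.6023, 0.1658, 0.065]
tcp_rot: [-179.7, -2.6, 89.9]
wrist_force: [-0.1, -0.7, 0.3]
opening: -0.0
grasp_force: 0.0
```

Run:
```python
from h import *
from workcell import camera
import cv2
o=bot.get_obs();print(o["ee_pos"],o["tcp_rot"],o["wrist_force"],o["q"].round(0))
a=camera("scene")[130:270,290:450];cv2.imwrite("pics/s7.png",cv2.hconcat([cv2.resize(a,(400,350)),cv2.resize(camera("wrist"),(400,350))]))
c=np.array([.5394,.1207])
for f in [1.4,1.6,1.8,2.0,2.2,2.4,2.536]:
    P=c+.058*np.array([np.cos(f),np.sin(f)])+.022*np.array([np.sin(f),-np.cos(f)]);d=shift([*P,.063]);print(f,d,np.degrees(f-np.pi/2).round())
```

```text
[0.60230098 0.16581891 0.06503385] [-179.70326217   -2.58680191   89.91660701] [-0.06120278 -0.74446007  0.30697792] [ 14.  15.   3.  78.   3. 104.]
1.4 [  8. -31.   3.] -10.0
1.6 [ 13. -43.   3.] 2.0
1.8 [ 16. -55.   3.] 13.0
2.0 [ 16. -67.   3.] 25.0
2.2 [ 14. -79.   3.] 36.0
2.4 [ 10. -91.   3.] 48.0
2.536 [  6. -98.   3.] 55.0
```

View pics/s7.png

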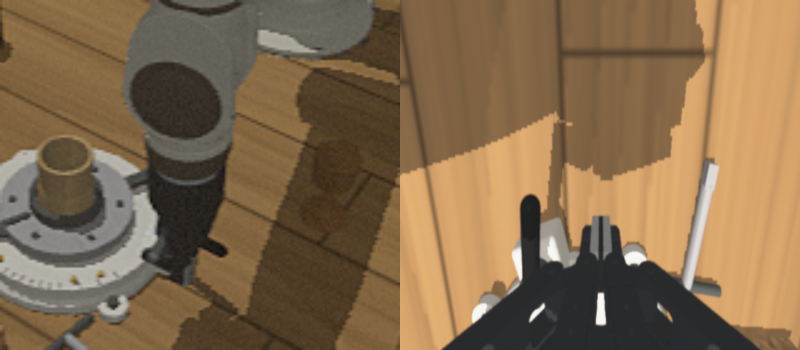

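The composite shows the fingertips (right panel, 600,230) just clear on the +x side of the black handle (right panel, 530,240), so the pose is right. I'll push along the arc, turning the tool with it.

Emit:
{"fn": "send_rows", "kwargs": {"targets": "4 -10 2 0 255; 8 -20 3 0 255; 8 -27 3 0 255; 10 -33 3 0 255; 12 -38 3 0 255; 13 -43 3 -3 255; 14 -48 3 -7 255; 15 -53 3 -11 255; 16 -58 3 -16 255; 16 -63 3 -21 255; 16 -68 3 -26 255; 16 -73 3 -31 255; 15 -78 3 -36 255; 14 -82 3 -40 255; 12 -86 3 -44 255; 11 -89 3 -48 255; 9 -92 3 -50 255; 9 -92 3 -50 255"}}

```text
time: 19.55
ee_pos: [0.5094, 0.1752, 0.0617]
tcp_rot: [178.3, -2.0, 139.9]
wrist_force: [0.4, 0.9, 0.4]
opening: 0.0001
grasp_force: 0.4
```

Run:
```python
from h import *
from workcell import camera
import cv2
o=bot.get_obs();print(o["ee_pos"],o["tcp_rot"],o["wrist_force"])
a=camera("scene")[130:270,290:450];cv2.imwrite("pics/s8.png",cv2.hconcat([cv2.resize(a,(400,350)),cv2.resize(camera("wrist"),(400,350))]))
for s in (.022,.0205,.019):
    f=2.536;P=np.array([.5394,.1207])+.058*np.array([np.cos(f),np.sin(f)])+s*np.array([np.sin(f),-np.cos(f)]);print(s,shift([*P,.063]))
```

```text
[0.50937773 0.17516789 0.06174103] [178.28191486  -1.95840705 139.94204711] [0.36910033 0.8673614  0.35937799]
0.022 [ 2. -6. -2.]
0.0205 [ 2. -7. -2.]
0.019 [ 2. -9. -2.]
```

Emit:
{"fn": "send_rows", "kwargs": {"targets": "1 -2 -1 -1 255; 1 -4 -1 -3 255; 2 -5 -1 -4 255; 2 -6 -1 -4 255; 2 -6 -1 -4 255"}}

```text
time: 20.27
ee_pos: [0.5042, 0.1717, 0.0625]
tcp_rot: [178.2, -1.8, 144.0]
wrist_force: [1.1, 1.0, -0.1]
opening: -0.0001
grasp_force: 0.5
```

Emit:
{"fn": "send_rows", "kwargs": {"targets": "0 -1 0 0 255; 0 -2 0 0 255; 0 -2 0 0 255"}}

```text
time: 20.65
ee_pos: [0.5029, 0.1702, 0.0624]
tcp_rot: [178.2, -1.8, 144.0]
wrist_force: [1.2, 2.0, 0.6]
opening: 0.0002
grasp_force: 0.8
```

Emit:
{"fn": "send_rows", "kwargs": {"targets": "0 -1 0 0 255; 0 -2 0 0 255; 0 -2 0 0 255"}}

```text
time: 21.02
ee_pos: [0.5024, 0.1694, 0.0625]
tcp_rot: [178.0, -1.8, 144.0]
wrist_force: [3.5, 7.8, -1.5]
opening: -0.0001
grasp_force: 3.9
```

The force has risen to 8.5 N and the handle no longer moves, so it's on the stop. I'll back off, rise and check both levers.

Emit:
{"fn": "send_rows", "kwargs": {"targets": "0 3 0 0 255; 0 12 0 0 255; 0 25 0 0 255; 0 35 -20 0 255; 0 35 -70 0 255; 0 35 -120 0 255; 0 35 -170 0 255; 0 70 -190 0 255; 0 120 -190 0 255; 0 170 -190 0 255; 0 170 -190 0 255; 0 170 -190 0 255"}}

```text
time: 22.52
ee_pos: [0.6032, 0.2977, 0.2569]
tcp_rot: [178.2, -1.9, 144.0]
wrist_force: [-0.5, -0.4, -0.2]
opening: 0.0001
grasp_force: 0.0
```

Run:
```python
from h import *
from workcell import camera
import cv2
o=bot.get_obs();print(o["ee_pos"],o["wrist_force"],o["time"])
a=camera("top")[165:255,245:365];b=camera("scene")[160:265,255:395]
cv2.imwrite("pics/f.png",cv2.hconcat([cv2.resize(a,(400,300),interpolation=cv2.INTER_CUBIC),cv2.resize(b,(400,300),interpolation=cv2.INTER_CUBIC)]))
```

```text
[0.6031557  0.29767934 0.25685425] [-0.54272101 -0.39583692 -0.17458772] 22.525
```

View pics/f.png

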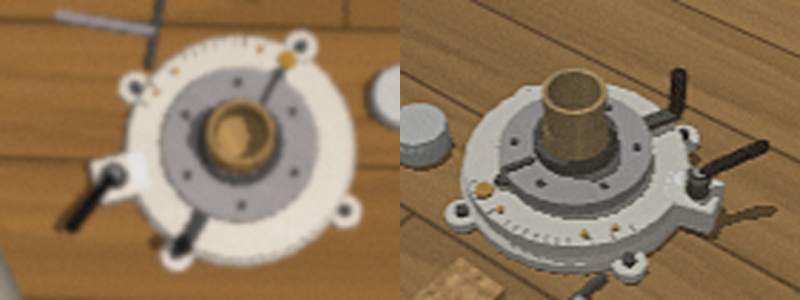

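The handle now points down-left, from the pivot at (115,175) to the tip at about (68,229). The pointer lines up with the wide stud at (287,60). I'll check the handle angle numerically, then hand in.

Run:
```python
from h import *
M=model("top");u=lambda q:(q[0]/3.333+245,q[1]/3.333+165)
c=np.array([.5745,-.0065])
P=ray(M,u((68,229)),.078)[:2]-[.5394,.1207];print("clamp",np.linalg.norm(P),np.arctan2(P[1],P[0])-.269-1.047)
for q,z in[((287,60),.041),((283,68),.045),((265,103),.056),((180,247),.106)]:
    P=ray(M,u(q),z)[:2]-c;print(np.linalg.norm(P).round(3),np.arctan2(P[1],P[0]).round(3))
```

```text
clamp 0.0712143491918139 1.2379315890187772
0.103 -0.497
0.092 -0.506
0.049 -0.571
0.124 2.69
```

```bash
python3 -c "
from workcell import ticket
print(ticket.job_done())"
```

```text
the job is handed in; nothing more can be done
None
```

I handed the job in at about 22.5 s: the pointer lines up with the wide stud to within what the pictures show, the clamp handle is on its stop (about 1.22 rad), and the arm is clear; no verdict was returned. On the clamp approach the wrist hit its joint limit and the arm stopped low over the ring's edge. The force reading showed no contact, and I raised it straight up and came in again.

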